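Slide the chocolate bar through the sprung gate of the collection bay

ROBOT

A 7-joint arm with a two-finger parallel gripper is mounted at the origin on a cart in front of the work surface, level with it; the furniture and walls round the work are solid. World frame = base frame: x ahead of the robot, y to its left, z up, the work surface at z = 0. Lengths are in m, angles in rad, forces in N, time in s.
With the tool pointing down it reaches from about 0.425 to 0.875 m from the base axis. Payload 4.7 kg.
Tool frame: the origin (TCP) lies at the very end of the fingers, on their centre line; the grasp point (between the pads) lies behind it (ctrl.tcp_to_grasp is the y of the grasp point in the tool frame, in m); y points along the fingers, x is the direction in which the jaws open and shut, and the axes are right-handed (so a half turn about y gives the same grasp; the last joint's range is limited). The gripper opens to 87 mm and grips with 3 to 60 N. Pads are 19 mm wide; open, the fingers measure 117 mm over their backs; the gripper's body (75 mm by 190 mm) begins 51 mm behind the grasp point.
Start: joints at [-1.269, 0.321, -0.07, 1.45, 0.023, 1.371, -0.057], TCP at [0.185, 0.623, 0.223] pointing down, gripper open.
Joint ranges: [-2.86, 2.86], [-0.3, 2.09], [-1.38, 1.24], [0.06, 2.45], [-1.56, 4.7], [0.09, 2.05], [-2.69, 2.69]. Speed limits (rad/s): [2.57, 2.57, 3.14, 3.14, 3.14, 3.14, 3.14].

INTERFACE

Orientations are given as a rotation vector (axis times angle).
In Python, from bench import ctrl, get_image, workorder gives the robot as it stands.
- The arm moves only by the tool drive_tool, never from a script. Its argument "increments" is text: rows parted by semicolons, each of 5 numbers parted by spaces: the shift along the tool's x, y, z in mm, then the turn about the tool's y in degrees, then the closure in counts, from 0 (fully open) to 255 (shut). In form: tx ty tz yaw fingers; .... A call has 1 to 20 rows; each row shifts and turns the commanded pose from where the row before left it, along the tool's axes as they then stand; what a row does not reach is not made up. A row lasts 1/8 s, in which the tool goes at most 62.5 mm and 10.7 degrees, less where a joint would pass 70% of its speed; a pose out of reach is approached as far as the arm can. A call is refused whole if a number of a shift passes 62.5 or a number of a turn 10.7, either way. A call with a gripper value outside its range is refused whole. The fingers move at their own pace and stop on an object; "squeeze" is the grip in N (left out, the last holds). Time passes only in rows, so rows that do not move let the fingers close. It gives the time, the measured TCP pose, the force and the opening at its end, in the units of the state.
- ctrl.get_state(): the state, without advancing time (a new reading comes with each control period).
- get_image(name): name is "side" or "top" or "wrist"; returns a dict with "img" (480x640x3 uint8, red, green, blue), "mtx" (3x3 intrinsics, pixels), "camera_from_world" (4x4, takes a point from world to camera coordinates). Camera axes: x right, y up, looking along -z (the intrinsics and any distortion apply to the point x, -y, -z); pixel columns grow to the right and rows downward; lengths in m; the calibration is good to about 2 mm. A picture is of the moment at which its call begins. There is no depth.
- workorder.close_job(): hands the job in, once; it reports no verdict.
The state is a dict: "time": time; "joint_positions": joint angles; "qd": joint speeds; "joint_torque": joint torques, N m; "position": TCP position; "tool_rot": TCP orientation; "ft_force": force on the tool from outside, world axes, zero at the start; "torque": the same for the moment, N m; "grip_width": opening from 0.0 (shut) to 1.0 (fully open).
Only numpy, scipy, OpenCV 4.12 (cv2) and the standard library are available. Lean on these libraries where they do the work, as an engineer would, in place of code of your own. Each camera call takes 0.05 s, during which the arm holds its last target.

TASK

Slide the cream-wrapped chocolate bar flat along the counter, round the things standing about, and push it end first between the two green sprung flaps into the wooden collection bay, far enough in that both flaps swing fully shut behind it. Keep it flat on the counter all the way, never picking it up, and leave the stamp, the truffle, the round tin, the cream box and the plum-coloured bar where they are and upright.

Things in the scene. Friction and masses are not known exactly. Their poses are not given: they have to be found in the camera images.
- cream_bar: the chocolate bar to be delivered, in cream paper: 150 (its x) x 72 (its y) x 10 (z) mm, 85 g give or take a third; origin at the centre of its underside, z up. Both ends are alike: either may go in first. Its glossy paper, resting on its middle, slides easily (friction about 0.2): pressed on top with some 10 N it slides along, and turns, with two fingertips set some 70 mm apart.
- gate (a point): middle of the collection bay's gate, at counter height. x points level into the bay (the way the bar must travel), y to the left as one looks in, z up. The bay is a straight wooden channel fixed to the counter, which is its floor; 92 mm clear between its side walls (y = -46 to +46 mm) and nothing inside. With the flaps shut behind a bar, its rear end lies 45 mm or more past the gate.
- bay_wall (a point): middle of the inner face of the bay's end wall, at counter height, 222 mm past the gate; axes as the gate's. The bay's walls are 8 mm thick and 50 mm high (108 mm wide, 230 mm long outside). Its top is open for the first 100 mm past the gate and roofed from there on (roof 50 to 56 mm high). At the mouth stand two round hinge posts, 15 mm thick, 54 mm high, at x = 0, y = +-53.5 mm of the gate.
- melter: fixed melting tank at the back left, 245 mm deep (x) and 312 mm wide (y), 160 mm high; origin at the centre of its underside, front towards the robot, a knob sticking out 25 mm in front of it. The counter is clear in front of it; the counter's front edge lies about 0.44 m nearer the robot than this origin.
- flap_left (a joint): the left flap (y > 0 of the gate), green, 41 mm long, 4 mm thick, from 5 to 45 mm high, hung on an upright hinge at y = +46 mm of the gate so that its free edge comes to y = 2 mm: 0 rad = shut across the gate, up to 1.5 = swung inward (into the bay). It opens inward only; a spring shuts it, pushing with about 0.3 N at the free edge when shut and 1.3 N wide open.
- flap_right (a joint): the right flap (y < 0), the mirror image of the left: 0 rad = shut, up to 1.5 = swung inward; same spring.
- stamp: wooden hand stamp standing upright, 25 x 34 x 59 mm high, origin at the centre of its foot; to be left alone. Either it or the truffle stands some 0.23 m in front of the gate, the other one beside the bay.
- truffle: pink truffle, 28 mm across, 25 mm high, origin at the centre of its foot; to be left alone
- pastille_tin: round plum-coloured tin with ochre lid, 70 mm across, 36 mm high, origin at the centre of its underside, standing to the right of the way in; to be left alone
- cream_box: closed cream card box, 65 (x) x 93 (y) x 43 mm high, origin at the centre of its underside, standing to the left of the way in; to be left alone
- plum_bar: another bar, in plum paper, 150 x 72 x 10 mm, lying at the right of the counter beyond the bay; origin at the centre of its underside; to be left alone

How it is judged:
By the outcome, as a careful person would: the job done as asked, in the order asked, and still so for the second after the job is handed in, with the robot touching nothing.
It also fails if it takes over 72 s, if anything falls off the work surface, if the arm or the gripper's body presses on something with over 40 N, if the wrist force passes 120 N, or if a joint passes its speed limit or range.

## Working session

There is one attempt and no reset: what is moved stays moved. The work goes in short steps, Python scripts to look and compute and a tool call to move; the robot and the scene stay as the last step left them, time stands still between calls to the robot, and variables do not carry over. Pictures are saved under pics/ and viewed, and the job is handed in when it is done.

Besides the shell and the picture viewer there is one more tool, called after ">>>" by a JSON object that holds its "name" and its "arguments", one argument or row to a line. drive_tool: Moves the arm, as the interface text tells. Its arguments: {"type":"object","properties":{"increments":{"type":"string"},"squeeze":{"type":"number"}},"required":["increments"]}

```bash
ls; mkdir -p pics; python3 - <<'E'
from bench import ctrl,get_image,workorder
import cv2,numpy as np
s=ctrl.get_state();print(s,ctrl.tcp_to_grasp)
for n in("top","side"):
    d=get_image(n);cv2.imwrite(f"pics/{n}0.png",d["img"][:,:,::-1]);np.savez(f"{n}0.npz",**d);print(n,d["mtx"].tolist(),np.round(d["camera_from_world"],4).tolist(),d.keys())
E
```

```text
pics
{'time': 0.0, 'joint_positions': array([-1.26884547,  0.32178964, -0.07004669,  1.45164404,  0.02257905,
        1.37080152, -0.05692766]), 'qd': array([-0.00038911, -0.0025147 ,  0.00082934,  0.00213503,  0.00153741,
       -0.00025135, -0.00039   ]), 'joint_torque': array([ 1.53140440e-04, -4.91287100e+01, -4.03871946e-01, -3.12535608e+01,
       -6.39124797e-02,  4.33156290e-02,  1.65786582e-04]), 'position': array([0.1844397 , 0.62271917, 0.22149842]), 'tool_rot': array([-1.33295714, -0.99353638,  0.99591764]), 'ft_force': array([ 3.38228194e-04,  5.97636230e-02, -5.02250468e-01]), 'torque': array([ 0.02743828, -0.03772103,  0.02709203]), 'grip_width': 0.996443584236514} -0.0187
top [[557.4683180908032, 0.0, 325.436184511721], [0.0, 557.4683180908032, 241.40918348242118], [0.0, 0.0, 1.0]] [[0.0163, -0.9998, -0.0076, -0.0946], [0.9896, 0.0151, 0.1433, -0.5734], [-0.1432, -0.0099, 0.9896, -1.2223], [0.0, 0.0, 0.0, 1.0]] dict_keys(['img', 'mtx', 'camera_from_world'])
side [[524.7411591097217, 0.0, 320.3051566513292], [0.0, 524.7411591097217, 237.32809875100068], [0.0, 0.0, 1.0]] [[0.5313, -0.8472, -0.0017, -0.3886], [0.7167, 0.4483, 0.5342, -0.3911], [-0.4518, -0.2851, 0.8453, -0.9665], [0.0, 0.0, 0.0, 1.0]] dict_keys(['img', 'mtx', 'camera_from_world'])
```

View pics/top0.png

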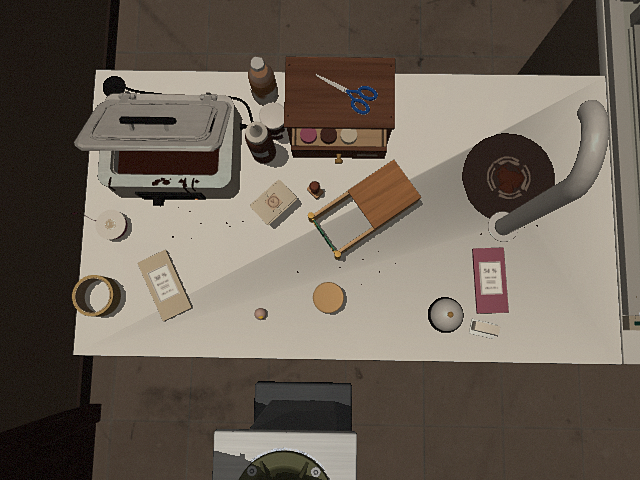

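View pics/side0.png

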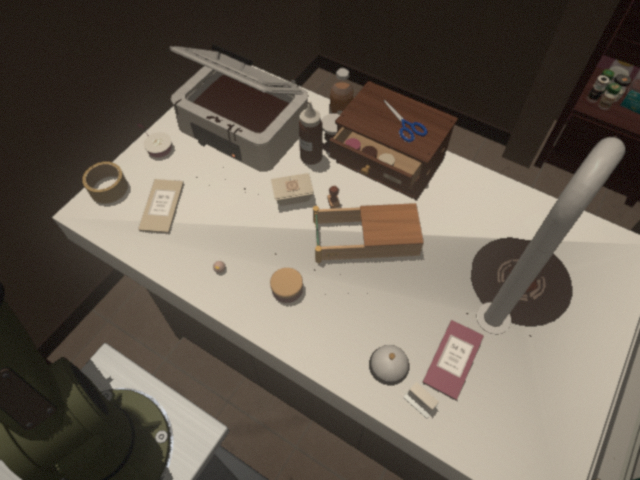

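```bash
cat > h.py <<'E'
import numpy as np,cv2
from scipy.spatial.transform import Rotation as R
def load(n): return dict(np.load(n))
def ray(d,px,z):
    M=d["camera_from_world"];K=d["mtx"]
    px=np.atleast_2d(np.array(px,float))
    v=np.c_[(px[:,0]-K[0,2])/K[0,0],-(px[:,1]-K[1,2])/K[1,1],-np.ones(len(px))]
    Rw=M[:3,:3].T;c=-Rw@M[:3,3];w=v@Rw.T
    return c+w*((z-c[2])/w[:,2])[:,None]
def proj(d,P):
    M=d["camera_from_world"];K=d["mtx"];P=np.atleast_2d(np.array(P,float))
    q=P@M[:3,:3].T+M[:3,3]
    return np.c_[K[0,0]*q[:,0]/-q[:,2]+K[0,2],K[1,1]*-q[:,1]/-q[:,2]+K[1,2]]
E
python3 - <<'E'
from h import *
d=load("top0.npz");im=d["img"][:,:,::-1]
cv2.imwrite("pics/c1.png",cv2.resize(im[180:350,120:310],None,fx=4,fy=3.5,interpolation=cv2.INTER_CUBIC)[:595,:760])
cv2.imwrite("pics/c2.png",cv2.resize(im[150:320,240:430],None,fx=4,fy=3.5,interpolation=cv2.INTER_CUBIC)[:595,:760])
print(ray(d,[(325,236),(165,285)],0), np.array(R.from_rotvec([-1.33295714, -0.99353638,  0.99591764]).as_matrix()).round(3))
E
```

```text
[[ 0.59356443 -0.08393032  0.        ]
 [ 0.47297361  0.28522452  0.        ]] [[ 0.284 -0.    -0.959]
 [ 0.959 -0.002  0.284]
 [-0.002 -1.    -0.   ]]
```

View pics/c1.png

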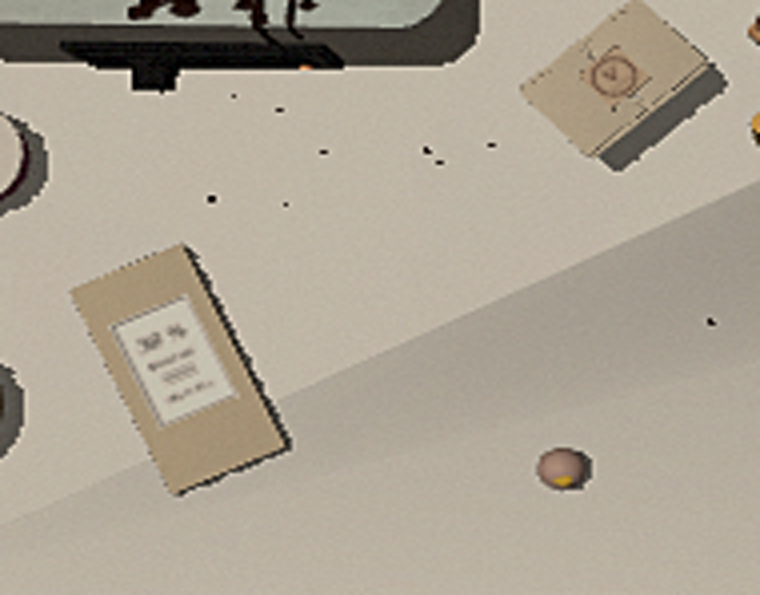

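View pics/c2.png

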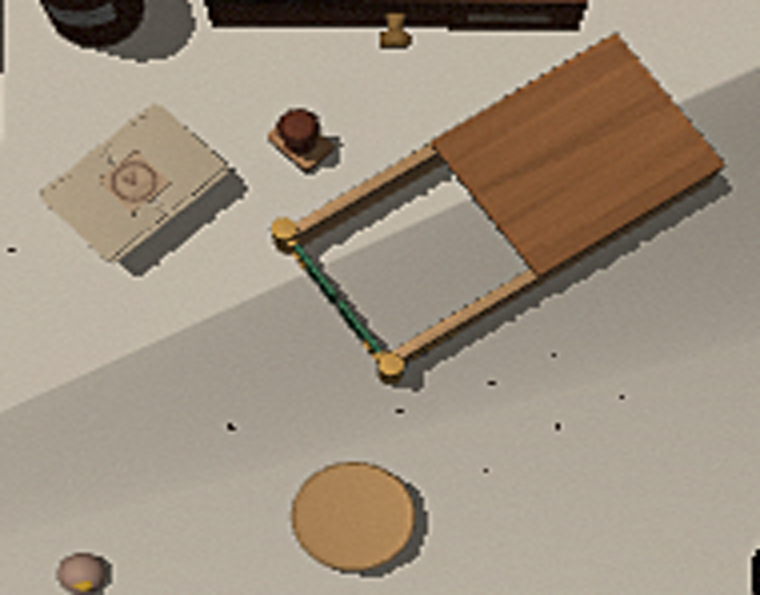

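```bash
python3 - <<'E'
from h import *
d=load("top0.npz")
f=lambda L,o,z:ray(d,[((x+.5)/4-.5+o[0],(y+.5)/3.5-.5+o[1]) for x,y in L],z)
A=(120,180);B=(240,150)
c=f([(70,290),(183,245),(291,447),(177,495)],A,.01)
bar=c.mean(0);print("bar",c.round(4)[:,:2].tolist(),bar, [np.linalg.norm(c[i]-c[i-1]).round(4) for i in range(4)])
u=(c[2]+c[3]-c[0]-c[1]);print("long ax deg",np.degrees(np.arctan2(u[1],u[0])))
b=f([(522,88),(634,0),(716,65),(590,155)],A,.043);print("box",b[:,:2].round(4).tolist(),b.mean(0))
print("truffle",f([(564,468)],A,.0125))
p=f([(285,230),(390,366)],B,.054);print("posts",p,np.linalg.norm(p[0]-p[1]),"gate",p.mean(0))
l=p[0]-p[1];print("heading from posts",np.degrees(np.arctan2(l[1],l[0]))-90)
r=f([(617,35),(724,163),(536,275),(434,147)],B,.056);print("roof",r[:,:2].round(4).tolist(),[np.linalg.norm(r[i]-r[i-1]).round(4) for i in range(4)])
h=(r[0]+r[1]-r[2]-r[3]);print("heading roof",np.degrees(np.arctan2(h[1],h[0])), "roof mid",r.mean(0))
h=r.mean(0)-p.mean(0);print("heading gate-roofmid",np.degrees(np.arctan2(h[1],h[0])),np.linalg.norm(h[:2]))
print("tin",f([(353,517)],B,.036),"stamp",f([(298,130)],B,.059))
s=load("side0.npz")
g=p.mean(0);
for nm,P in [("posts",p),("truffle",f([(564,468)],A,.0125)),("tin",f([(353,517)],B,.036)),("bar",c)]: print(nm,proj(s,P).round(1).tolist())
im=s["img"][:,:,::-1]
cv2.imwrite("pics/s1.png",cv2.resize(im[160:310,120:310],None,fx=4,fy=4,interpolation=cv2.INTER_CUBIC))
cv2.imwrite("pics/s2.png",cv2.resize(im[160:310,250:440],None,fx=4,fy=4,interpolation=cv2.INTER_CUBIC))
E
```

```text
bar [[0.5234, 0.3499], [0.5544, 0.2861], [0.4223, 0.2166], [0.3902, 0.2801]] [0.47255437 0.28317662 0.01      ] [np.float64(0.1504), np.float64(0.071), np.float64(0.1492), np.float64(0.0712)]
long ax deg -152.27102483682484
box [[0.6565, 0.088], [0.7165, 0.0256], [0.6735, -0.0226], [0.6127, 0.0477]] [0.66480297 0.03466495 0.043     ]
truffle [[0.4111948  0.05958392 0.0125    ]]
posts [[ 0.63189512 -0.05185198  0.054     ]
 [ 0.544447   -0.11229116  0.054     ]] 0.10630178501793396 gate [ 0.58817106 -0.08207157  0.054     ]
heading from posts -55.34997247437749
roof [[0.7638, -0.239], [0.6792, -0.2994], [0.6042, -0.1934], [0.6875, -0.1353]] [np.float64(0.1288), np.float64(0.1039), np.float64(0.1298), np.float64(0.1015)]
heading roof -54.17397667578467 roof mid [ 0.68369376 -0.21677624  0.056     ]
heading gate-roofmid -54.658521687184056 0.16513610785663227
tin [[ 0.44889674 -0.09305836  0.036     ]] stamp [[ 0.69689144 -0.05808238  0.059     ]]
posts [[316.3, 207.7], [318.3, 247.7]]
truffle [[220.4, 265.9]]
tin [[286.7, 280.7]]
bar [[155.3, 178.1], [183.4, 180.5], [169.6, 231.3], [139.4, 228.9]]
```

View pics/s1.png

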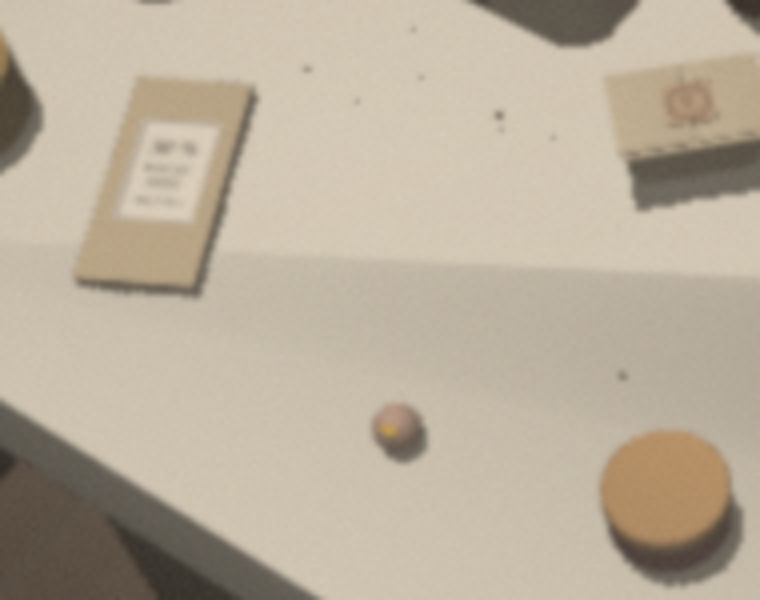

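View pics/s2.png

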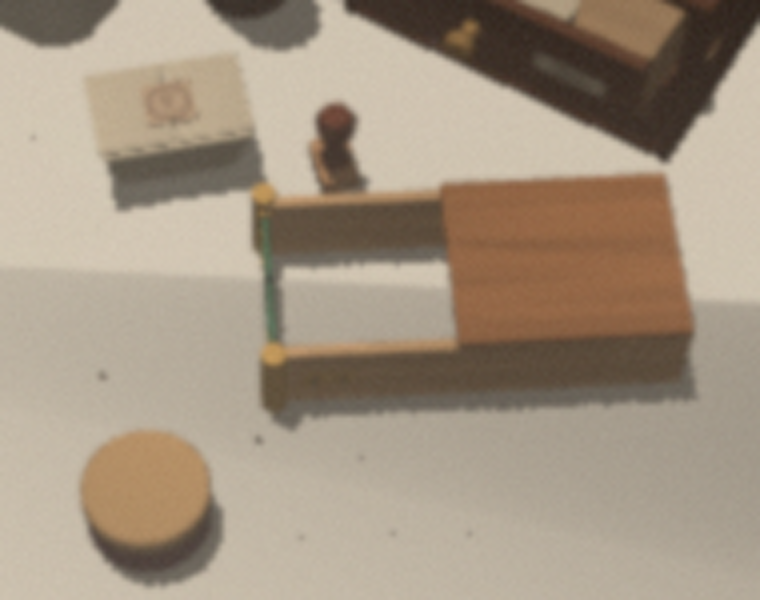

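```bash
cat > plan.py <<'E'
# rows from the present pose through world waypoints; rounding carried along
from h import *
def yawof(rv):
    m=R.from_rotvec(rv).as_matrix(); return np.degrees(np.arctan2(m[1,0],m[0,0]))
def plan(pos,yaw,wps):
    """pos m, yaw deg; wps: (x,y,z m,yaw deg,fingers,nrows)"""
    p=np.array(pos)*1000.;out=[]
    for x,y,z,yw,f,n in wps:
        p0=p.copy();y0=yaw;t=np.array([x,y,z])*1000
        for i in range(1,n+1):
            g=p0+(t-p0)*i/n;gy=y0+(yw-y0)*i/n
            d=g-p;c,s=np.cos(np.radians(yaw)),np.sin(np.radians(yaw))
            # tool x=(c,s,0), y=(0,0,-1), z=(-s,c,0)*(-1)?  -> from start: x=(.284,.959) z=(-.959,.284)
            r=[round(c*d[0]+s*d[1]),round(-d[2]),round(-s*d[0]+c*d[1]),round(-(gy-yaw)),f]
            p=p+r[0]*np.array([c,s,0])+r[2]*np.array([-s,c,0])-np.array([0,0,r[1]]);yaw-=r[3];out.append(r)
    print("; ".join(" ".join(map(str,r)) for r in out));print(len(out),"end",(p/1000).round(4),round(yaw,1))
    return p/1000,yaw
E
python3 - <<'E'
from plan import *
from bench import ctrl
s=ctrl.get_state();plan(s["position"],yawof(s["tool_rot"]),[(.4726,.2832,.1,27.7,79,12),(.4726,.2832,.025,27.7,79,4),(.4726,.2832,.025,27.7,79,3)])
d=load("top0.npz");print(ray(d,[(88,355),(350,357),(120,296),(160,205)],0)[:,:2].round(3).tolist())
E
```

```text
-20 10 -31 4 79; -18 10 -32 4 79; -16 10 -34 3 79; -14 11 -34 4 79; -12 10 -36 4 79; -9 10 -36 4 79; -6 10 -36 4 79; -4 10 -37 4 79; -2 10 -37 3 79; 1 10 -37 4 79; 3 10 -37 4 79; 6 11 -37 4 79; 0 19 0 0 79; 0 18 0 0 79; 0 19 0 0 79; 0 19 0 0 79; 0 0 0 0 79; 0 0 0 0 79; 0 0 0 0 79
19 end [0.4729 0.2835 0.0245] 27.5
[[0.311, 0.452], [0.316, -0.145], [0.446, 0.388], [0.662, 0.308]]
```

>>> {"name": "drive_tool", "arguments": {
  "increments": "-20 10 -31 4 79; -18 10 -32 4 79; -16 10 -34 3 79; -14 11 -34 4 79; -12 10 -36 4 79; -9 10 -36 4 79; -6 10 -36 4 79; -4 10 -37 4 79; -2 10 -37 3 79; 1 10 -37 4 79; 3 10 -37 4 79; 6 11 -37 4 79; 0 19 0 0 79; 0 18 0 0 79; 0 19 0 0 79; 0 19 0 0 79; 0 0 0 0 79; 0 0 0 0 79; 0 0 0 0 79"
}}

```text
time: 2.48
position: [0.4737, 0.2845, 0.0265]
tool_rot: [-1.537, -0.378, 0.375]
ft_force: [0.3, -0.2, -0.6]
grip_width: 0.692
```

```bash
python3 - <<'E'
from plan import *
from bench import ctrl,get_image
s=ctrl.get_state();print(s["time"],s["position"],yawof(s["tool_rot"]),s["ft_force"],s["grip_width"],s["joint_positions"])
d=get_image("top");np.savez("top1.npz",**d);cv2.imwrite("pics/top1.png",d["img"][:,:,::-1])
E
```

```text
2.475 [0.47370483 0.28450981 0.02645622] 27.5194105551403 [ 0.27540302 -0.17780402 -0.57640317] 0.6922664896652791 [-0.82114664  0.29987162  0.26495464  1.91253848 -0.09619544  0.93947091
 -0.03044861]
```

View pics/top1.png

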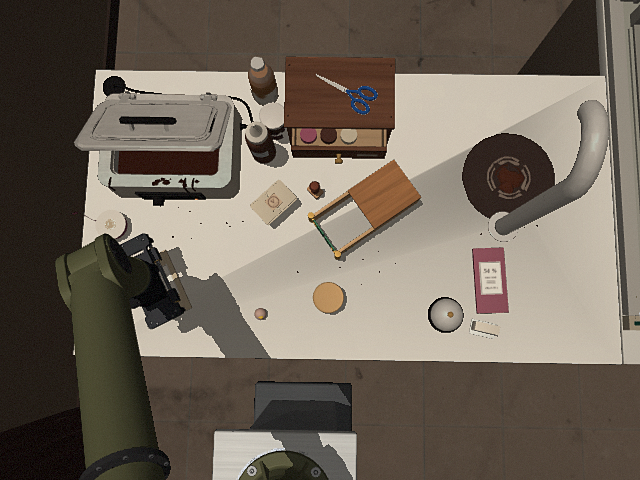

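>>> {"name": "drive_tool", "arguments": {
  "increments": "0 5 0 0 79; 0 5 0 0 79; 0 4 0 0 79; 0 2 0 0 79; 0 0 0 0 79"
}}

```text
time: 3.15
position: [0.4732, 0.2841, 0.0105]
tool_rot: [-1.538, -0.376, 0.376]
ft_force: [-3.4, -2.1, 7.8]
grip_width: 0.692
```

>>> {"name": "drive_tool", "arguments": {
  "increments": "0 1 0 0 79; 0 0 0 0 79"
}}

```text
time: 3.4
position: [0.4734, 0.2842, 0.0104]
tool_rot: [-1.537, -0.376, 0.376]
ft_force: [-5.2, -2.8, 14.0]
grip_width: 0.69
```

```bash
cat >> plan.py <<'E'
G=np.array([.588,-.082]);H=-55.
def gw(a,l,G=G,H=H):
    c,s=np.cos(np.radians(H)),np.sin(np.radians(H));return G+a*np.array([c,s])+l*np.array([-s,c])
def wg(p,G=G,H=H):
    c,s=np.cos(np.radians(H)),np.sin(np.radians(H));d=np.array(p)[:2]-G;return np.array([c*d[0]+s*d[1],-s*d[0]+c*d[1]])
E
python3 - <<'E'
from plan import *
plan((.4732,.284,.0075),27.5,[(.459,.247,.0075,-14,79,10),(.459,.247,.0075,-14,79,1)])
E
```

```text
-3 0 -3 4 79; -3 0 -2 4 79; -2 0 -3 4 79; -3 0 -4 5 79; -2 0 -3 4 79; -2 0 -4 4 79; -1 0 -3 4 79; -2 0 -4 4 79; -1 0 -4 4 79; 0 0 -3 4 79; 0 0 -1 0 79
11 end [0.4592 0.2465 0.0075] -13.5
```

>>> {"name": "drive_tool", "arguments": {
  "increments": "-3 0 -3 4 79; -3 0 -2 4 79; -2 0 -3 4 79; -3 0 -4 5 79; -2 0 -3 4 79"
}}

```text
time: 4.03
position: [0.4682, 0.2671, 0.0106]
tool_rot: [-1.566, -0.091, 0.083]
ft_force: [2.2, 1.6, 6.2]
grip_width: 0.69
```

>>> {"name": "drive_tool", "arguments": {
  "increments": "-2 1 -4 4 79; -1 0 -3 4 79; -2 0 -4 4 79; -1 0 -4 4 79; 0 0 -3 4 79; 0 0 -1 0 79"
}}

```text
time: 4.78
position: [0.4622, 0.2496, 0.0105]
tool_rot: [-1.556, 0.181, -0.19]
ft_force: [2.0, 3.7, 10.1]
grip_width: 0.69
```

```bash
python3 - <<'E'
from plan import *
from bench import ctrl,get_image
s=ctrl.get_state();print(s["time"],s["position"],yawof(s["tool_rot"]),s["ft_force"])
for n in("side","top","wrist"):
    d=get_image(n);np.savez(n+"2.npz",**d);
    im=d["img"][:,:,::-1]
    im={"top":im[180:360,60:300],"side":im[120:300,90:330],"wrist":im}[n]
    cv2.imwrite(f"pics/{n}2.png",cv2.resize(im,(720,540),interpolation=cv2.INTER_CUBIC))
E
```

```text
4.775 [0.46221952 0.24963612 0.01048231] -13.544149035284656 [ 2.01339786  3.67969056 10.07634752]
```

View pics/top2.png

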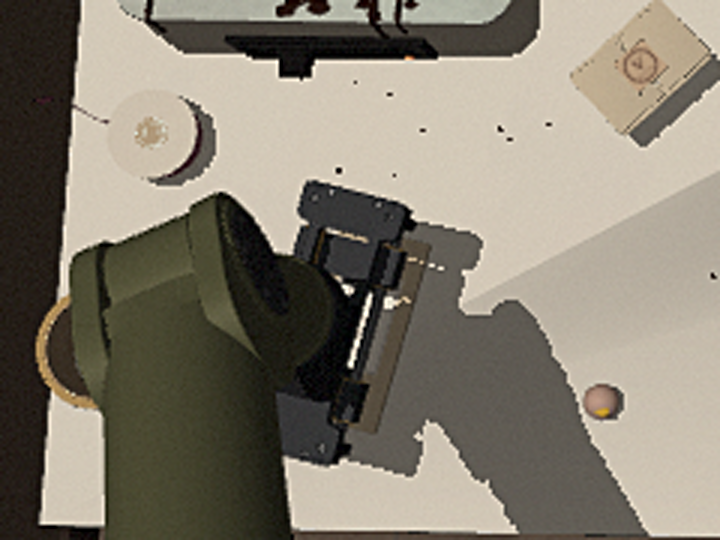

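View pics/wrist2.png

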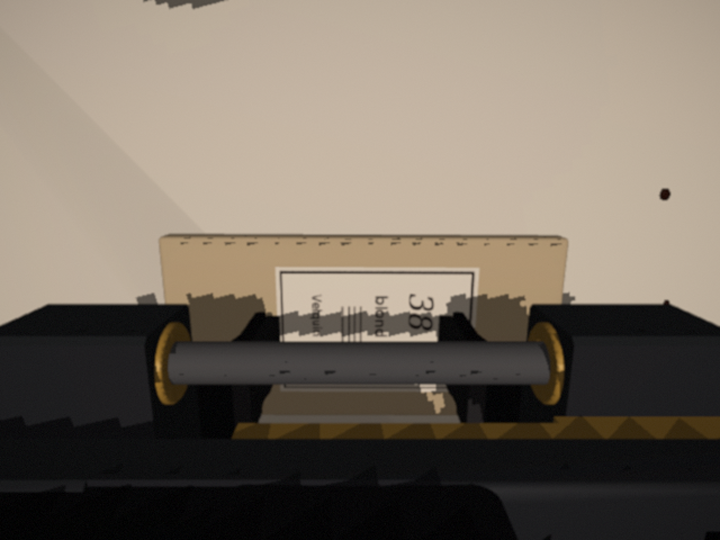

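View pics/side2.png

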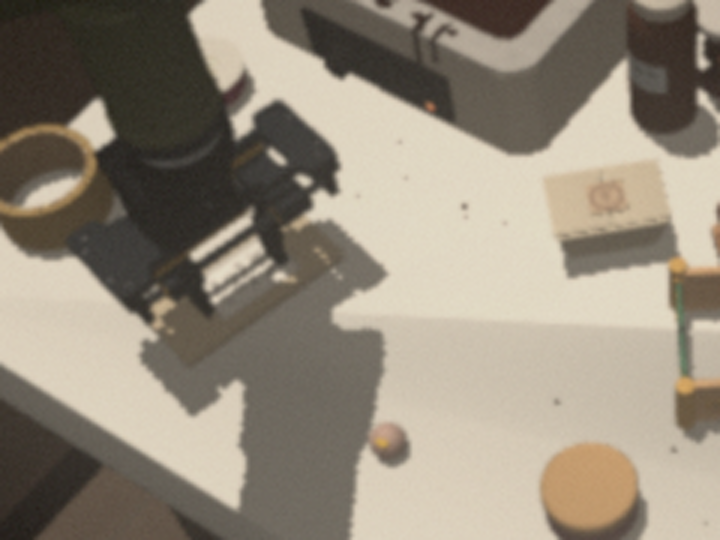

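```bash
python3 - <<'E'
from plan import *
d=load("wrist2.npz")
c=ray(d,[(143.5,209.5),(503,209.5)],.01);print(c);v=c[1]-c[0];L=np.linalg.norm(v);yw=np.degrees(np.arctan2(v[1],v[0]));print(L,yw)
n=np.array([-v[1],v[0]])/L if 0 else None
m=c.mean(0)[:2];nn=np.array([-v[1],v[0]])/L
tcp=np.array([.4622,.2496]);sg=np.sign((tcp-m)@nn);print("centre",m+sg*nn*.036)
plan((.4592,.2465,.0065),-13.5,[(.446,.209,.0065,-55,79,10),(.446,.209,.0065,-55,79,1)])
E
```

```text
[[0.4019     0.30454656 0.01      ]
 [0.54407913 0.27023524 0.01      ]]
0.1462606304117583 -13.567471133869992
centre [0.46454431 0.2523955 ]
0 0 -4 4 79; -1 0 -4 4 79; 1 0 -4 4 79; 0 0 -4 5 79; 1 0 -4 4 79; 1 0 -4 4 79; 1 0 -3 4 79; 2 0 -4 4 79; 1 0 -4 4 79; 3 0 -3 4 79; 0 0 0 0 79
11 end [0.4463 0.2086 0.0065] -54.5
```

>>> {"name": "drive_tool", "arguments": {
  "increments": "0 0 -4 4 79; -1 0 -4 4 79; 1 0 -4 4 79; 0 0 -4 5 79; 1 0 -4 4 79; 1 0 -4 4 79; 1 0 -3 4 79; 2 0 -4 4 79; 1 0 -4 4 79; 3 0 -3 4 79; 0 0 0 0 79"
}}

```text
time: 6.3
position: [0.4495, 0.2111, 0.0104]
tool_rot: [-1.433, 0.739, -0.744]
ft_force: [0.3, 2.0, 12.7]
grip_width: 0.69
```

```bash
python3 - <<'E'
from plan import *
from bench import ctrl,get_image
s=ctrl.get_state();print(s["time"],s["position"],yawof(s["tool_rot"]),s["ft_force"],s["joint_positions"].round(2),wg(s["position"]))
for n in("top","wrist"):
    d=get_image(n);np.savez(n+"3.npz",**d);
    im=d["img"][:,:,::-1]
    im={"top":im[160:340,110:350],"wrist":im}[n]
    cv2.imwrite(f"pics/{n}3.png",cv2.resize(im,(640,480),interpolation=cv2.INTER_CUBIC))
E
```

```text
6.3 [0.44949237 0.21111212 0.01038122] -54.51791241836836 [ 0.32278038  1.98245683 12.72000026] [-0.97  0.23  0.52  2.07 -0.15  0.87 -1.31] [-0.3195481  0.0546634]
```

View pics/top3.png

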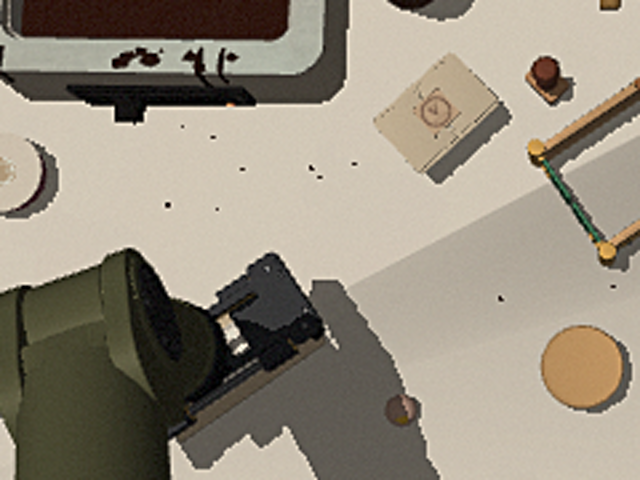

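View pics/wrist3.png

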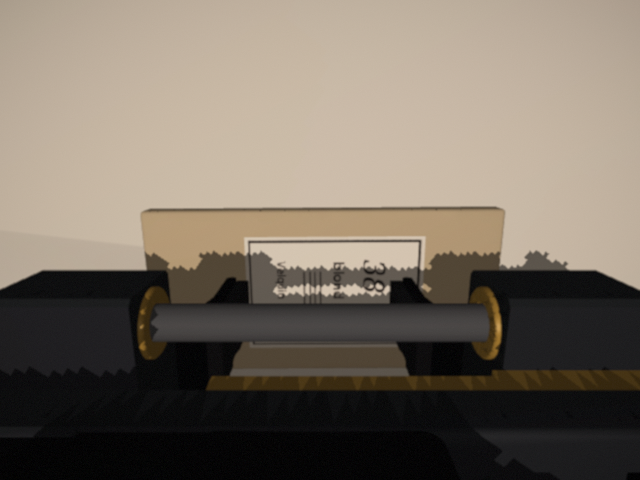

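```bash
cat >> plan.py <<'E'
def wristbar(d,a,b,tcp):
    c=ray(d,[a,b],.01);v=c[1]-c[0];L=np.linalg.norm(v);yw=np.degrees(np.arctan2(v[1],v[0]))
    m=c.mean(0)[:2];nn=np.array([-v[1],v[0]])[:2]/L;sg=np.sign((np.array(tcp)[:2]-m)@nn)
    ctr=m+sg*nn*.036;print("L",L,"yaw",yw,"ctr",ctr,"gate frame",wg(ctr),"tcp",wg(tcp),"corners",[wg(x).round(4).tolist() for x in c]);return ctr
E
python3 - <<'E'
from plan import *
wristbar(load("wrist3.npz"),(143,211),(502,208.5),(.4495,.2111))
plan((.4463,.2086,.0065),-54.5,[(*gw(-.2,.012),.0065,-55,79,12)])
E
```

```text
L 0.14599311284658972 yaw -54.11399176332955 ctr [0.45303421 0.2114662 ] gate frame [-0.31780663  0.05776779] tcp [-0.3195338  0.0546627] corners [[-0.3914, 0.0926], [-0.2454, 0.0949]]
10 0 -3 0 79; 10 0 -4 0 79; 10 0 -3 0 79; 10 0 -3 0 79; 10 0 -4 0 79; 9 0 -3 0 79; 10 0 -3 0 79; 10 0 -3 0 79; 10 0 -4 0 79; 10 0 -3 0 79; 10 0 -3 0 79; 10 0 -4 0 79
12 end [0.4828 0.0885 0.0065] -54.5
```

>>> {"name": "drive_tool", "arguments": {
  "increments": "10 0 -3 0 79; 10 0 -4 0 79; 10 0 -3 0 79; 10 0 -3 0 79; 10 0 -4 0 79; 9 0 -3 0 79; 10 0 -3 0 79; 10 0 -3 0 79; 10 0 -4 0 79; 10 0 -3 0 79; 10 0 -3 0 79; 10 0 -4 0 79"
}}

```text
time: 7.9
position: [0.4861, 0.0916, 0.0104]
tool_rot: [-1.433, 0.738, -0.742]
ft_force: [-1.2, 4.7, 15.0]
grip_width: 0.688
```

```bash
python3 - <<'E'
from plan import *
from bench import ctrl,get_image
s=ctrl.get_state();print(s["time"],s["position"],yawof(s["tool_rot"]),s["ft_force"],s["joint_positions"].round(2),wg(s["position"]))
for n in("top","wrist"):
    d=get_image(n);np.savez(n+"4.npz",**d);
    im=d["img"][:,:,::-1]
    im={"top":im[160:340,180:420],"wrist":im}[n]
    cv2.imwrite(f"pics/{n}4.png",cv2.resize(im,(640,480),interpolation=cv2.INTER_CUBIC))
E
```

```text
7.9 [0.48607584 0.09162741 0.01038173] -54.403695692479104 [-1.17438199  4.74814657 15.04194458] [-0.78  0.23  0.6   2.07 -0.18  0.87 -1.03] [-0.20068854  0.01609721]
```

View pics/top4.png

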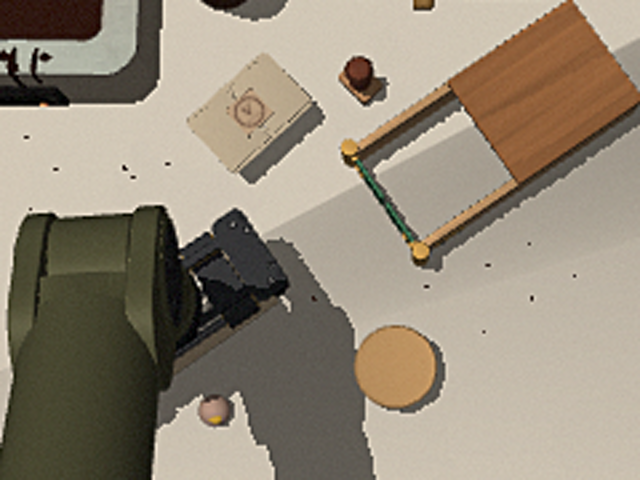

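View pics/wrist4.png

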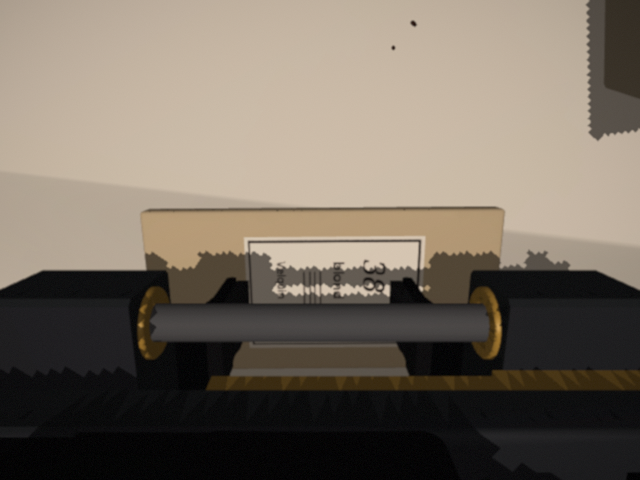

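```bash
python3 - <<'E'
from plan import *
from scipy.optimize import least_squares
t=load("top0.npz");s=load("side0.npz")
T=[((x+.5)/4-.5+240,(y+.5)/3.5-.5+150) for x,y in [(285,230),(390,366),(434,147),(617,35),(724,163),(536,275)]]
S=[((x+.5)/4-.5+250,(y+.5)/4-.5+160) for x,y in [(263,193),(274,355),(443,184),(665,175),(692,331),(458,343)]]
M=np.array([(0,.0535,.054),(0,-.0535,.054),(.1,.054,.056),(.23,.054,.056),(.23,-.054,.056),(.1,-.054,.056)])
def pts(v):
    c,sn=np.cos(v[2]),np.sin(v[2]);return np.c_[v[0]+c*M[:,0]-sn*M[:,1],v[1]+sn*M[:,0]+c*M[:,1],M[:,2]]
ft=lambda v:(proj(t,pts(v))-T).ravel();fs=lambda v:(proj(s,pts(v))-S).ravel()
for f in(ft,fs,lambda v:np.r_[ft(v),fs(v)]):
    r=least_squares(f,[.588,-.082,np.radians(-55)],loss="soft_l1");print(r.x[:2],np.degrees(r.x[2]),np.abs(r.fun).reshape(-1,2).round(1).tolist())
E
```

```text
[ 0.58826401 -0.08201088] -54.6598940420189 [[0.3, 0.0], [0.3, 0.1], [1.3, 1.2], [0.3, 0.7], [0.7, 0.9], [0.6, 1.0]]
[ 0.5865046  -0.08127887] -54.83391385655179 [[0.0, 0.0], [0.3, 0.2], [1.0, 0.4], [0.3, 0.7], [1.1, 0.6], [0.1, 0.4]]
[ 0.58738052 -0.08156049] -54.776758556766545 [[0.5, 0.3], [0.1, 0.3], [1.4, 0.8], [0.3, 0.1], [0.6, 1.4], [0.4, 1.5], [0.3, 0.2], [0.1, 0.4], [0.7, 0.6], [0.6, 1.0], [1.4, 0.3], [0.2, 0.1]]
```

```bash
sed -i 's/G=np.array(\[.588,-.082\]);H=-55./G=np.array([.5875,-.0816]);H=-54.75/' plan.py; python3 - <<'E'
from plan import *
print(wg((.4861,.0916)),wg((.4112,.0596)))
plan((.4861,.0916,.0065),-54.4,[(*gw(-.11,-.001),.0065,-54.4,79,9),(*gw(-.11,-.001),.0065,-54.4,79,1)])
E
```

```text
[-0.19996484  0.01715409] [-0.21706048 -0.06248101]
10 0 -2 0 79; 10 0 -2 0 79; 10 0 -2 0 79; 10 0 -2 0 79; 10 0 -2 0 79; 10 0 -2 0 79; 10 0 -3 0 79; 10 0 -2 0 79; 10 0 -2 0 79; 0 0 0 0 79
10 end [0.523  0.0074 0.0065] -54.4
```

>>> {"name": "drive_tool", "arguments": {
  "increments": "10 0 -2 0 79; 10 0 -2 0 79; 10 0 -2 0 79; 10 0 -2 0 79; 10 0 -2 0 79; 10 0 -2 0 79; 10 0 -3 0 79; 10 0 -2 0 79; 10 0 -2 0 79; 0 0 0 0 79"
}}

```text
time: 9.25
position: [0.5232, 0.0051, 0.0104]
tool_rot: [-1.435, 0.738, -0.745]
ft_force: [1.0, 2.5, 14.6]
grip_width: 0.689
```

```bash
cat > snap.py <<'E'
import sys
from plan import *
from bench import ctrl,get_image
k=sys.argv[1]
s=ctrl.get_state();print(s["time"],s["position"],yawof(s["tool_rot"]),s["ft_force"],s["joint_positions"].round(2),"gate frame",wg(s["position"]))
for n in sys.argv[2:]:
    d=get_image(n);np.savez(n+k+".npz",**d);
    im=d["img"][:,:,::-1]
    im={"top":im[140:320,230:470],"side":im[150:300,240:440],"wrist":im}[n]
    cv2.imwrite(f"pics/{n}{k}.png",cv2.resize(im,(640,480),interpolation=cv2.INTER_CUBIC))
E
python3 snap.py 5 top wrist side
```

```text
9.25 [0.52324154 0.00513152 0.01038144] -54.49303004272601 [ 1.04018047  2.49726805 14.56321486] [-0.62  0.3   0.63  2.01 -0.23  0.89 -0.82] gate frame [-0.10791502 -0.00241945]
```

View pics/top5.png

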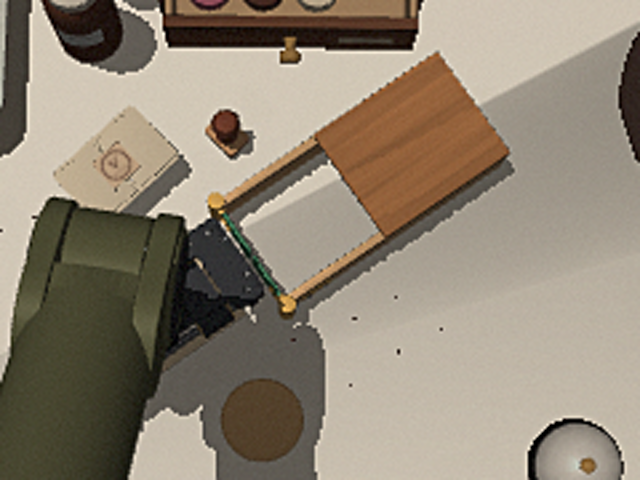

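View pics/wrist5.png

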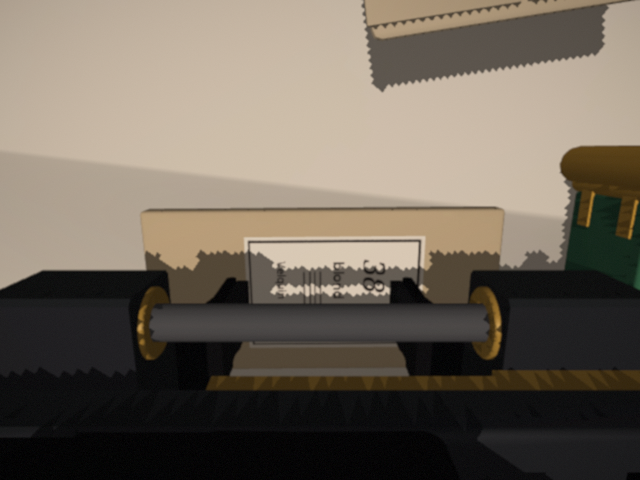

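View pics/side5.png

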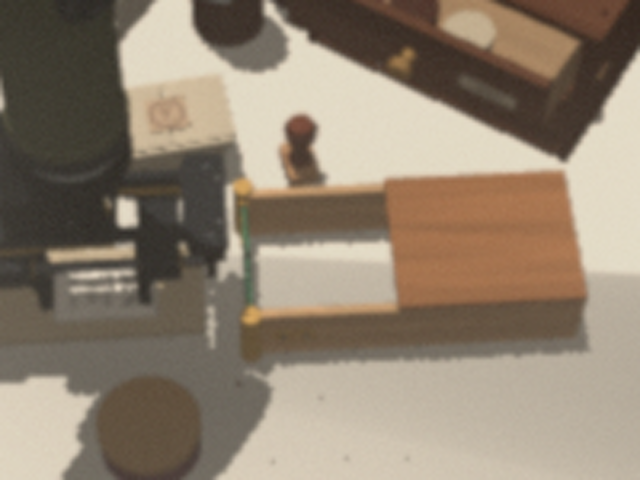

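```bash
python3 - <<'E'
from plan import *
w=load("wrist5.npz");s=load("side5.npz")
P=lambda a,l,z:[*gw(a,l),z]
a=np.radians(np.arange(0,360,20))
print("post circle",proj(w,[P(.0075*np.cos(t),.0535+.0075*np.sin(t),.054) for t in a]).round(0)[:,:].tolist())
print("post base",proj(w,[P(-.0075,.0535,0.0),P(0,.046,0)]).round(0).tolist())
print("box corners",proj(w,[(.6127,.0477,.043),(.6127,.0477,0)]).round(0).tolist())
wristbar(w,(142.5,211),(502,208.5),(.5232,.0051))
# bar right edge in the side image as predicted with bar ctr on tcp
for off in(0,.003): print(((proj(s,[P(-.108+x,-.0024+off-.036,z) for x,z in((-.05,.01),(-.05,0),(.075,.01),(.075,0))])-[240,150])*3.2).round(0).tolist())
im=s["img"][:,:,::-1][220:280,240:330];cv2.imwrite("pics/s5b.png",cv2.resize(im,None,fx=8,fy=8,interpolation=cv2.INTER_CUBIC))
E
```

```text
post circle [[715.0, 176.0], [716.0, 167.0], [713.0, 160.0], [708.0, 154.0], [700.0, 150.0], [691.0, 150.0], [682.0, 153.0], [674.0, 159.0], [668.0, 167.0], [664.0, 176.0], [664.0, 185.0], [667.0, 193.0], [672.0, 199.0], [680.0, 202.0], [689.0, 202.0], [698.0, 199.0], [706.0, 193.0], [712.0, 185.0]]
post base [[557.0, 168.0], [572.0, 185.0]]
box corners [[378.0, 29.0], [362.0, 60.0]]
L 0.14616436754651063 yaw -54.12809056671221 ctr [0.52675944 0.00552488] gate frame [-0.10620592  0.00068044] tcp [-0.10791326 -0.00247156] corners [[-0.1797, 0.0359], [-0.0335, 0.0375]]
[[24.0, 338.0], [26.0, 346.0], [203.0, 330.0], [203.0, 337.0]]
[[24.0, 335.0], [26.0, 342.0], [202.0, 326.0], [203.0, 333.0]]
```

View pics/s5b.png

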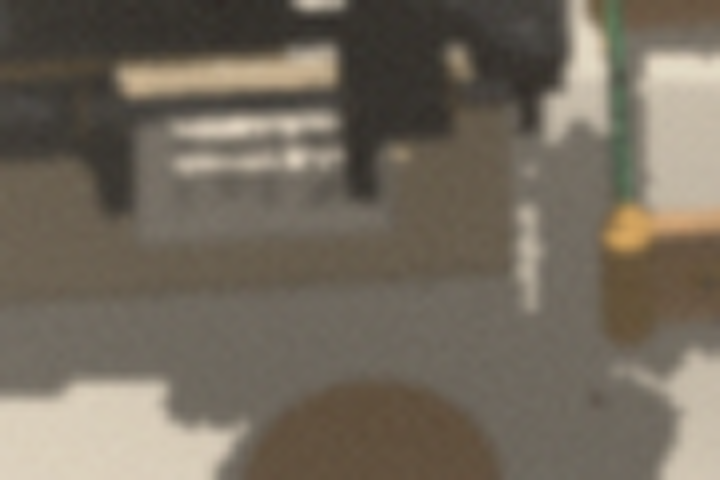

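>>> {"name": "drive_tool", "arguments": {
  "increments": "10 0 0 0 79; 10 0 0 0 79; 10 0 0 0 79; 10 0 0 0 79; 10 0 0 0 79; 10 0 0 0 79; 10 0 0 0 79; 0 0 0 0 79"
}}

```text
time: 10.4
position: [0.5633, -0.0507, 0.0104]
tool_rot: [-1.435, 0.738, -0.742]
ft_force: [-1.8, 4.5, 16.3]
grip_width: 0.69
```

```bash
python3 snap.py 6 top wrist
```

```text
10.4 [ 0.56329997 -0.0507138   0.01039753] -54.416347347783606 [-1.81682741  4.50946812 16.2614062 ] [-0.49  0.39  0.63  1.9  -0.29  0.93 -0.67] gate frame [-0.03918988 -0.00193693]
```

View pics/top6.png

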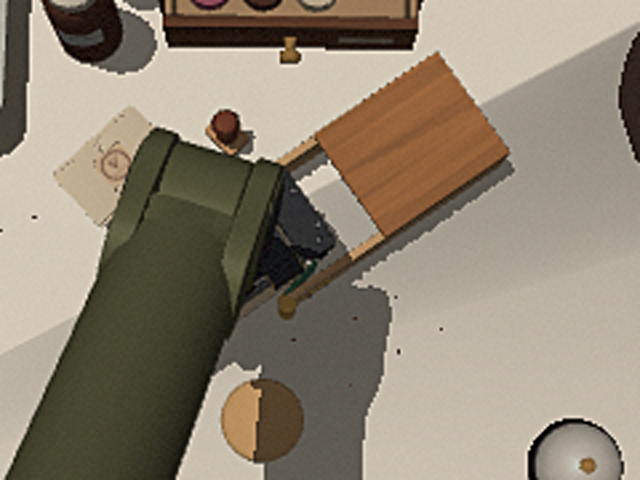

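View pics/wrist6.png

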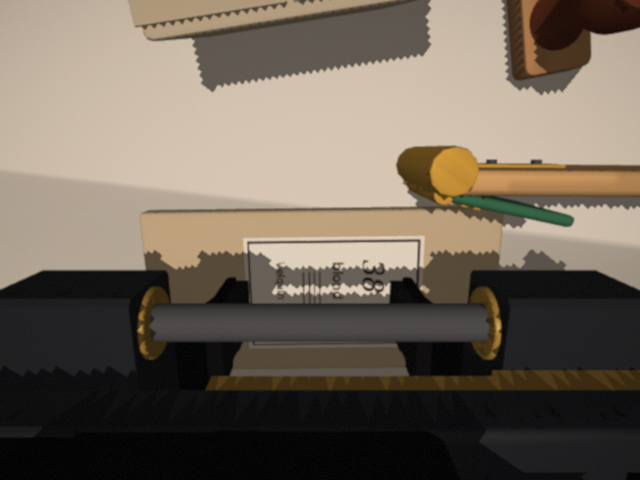

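>>> {"name": "drive_tool", "arguments": {
  "increments": "10 0 0 0 79; 10 0 0 0 79; 10 0 0 0 79; 10 0 0 0 79; 10 0 0 0 79; 10 0 0 0 79; 10 0 0 0 79; 7 0 0 0 79; 0 0 0 0 79"
}}

```text
time: 11.62
position: [0.6078, -0.1141, 0.0104]
tool_rot: [-1.436, 0.738, -0.743]
ft_force: [-0.7, 3.3, 14.5]
grip_width: 0.691
```

```bash
python3 snap.py 7 top wrist
```

```text
11.625 [ 0.60778904 -0.11409027  0.0104437 ] -54.43209522748427 [-0.72467437  3.30555329 14.49234775] [-0.35  0.5   0.62  1.77 -0.35  0.98 -0.54] gate frame [ 0.03824262 -0.00218273]
```

View pics/wrist7.png

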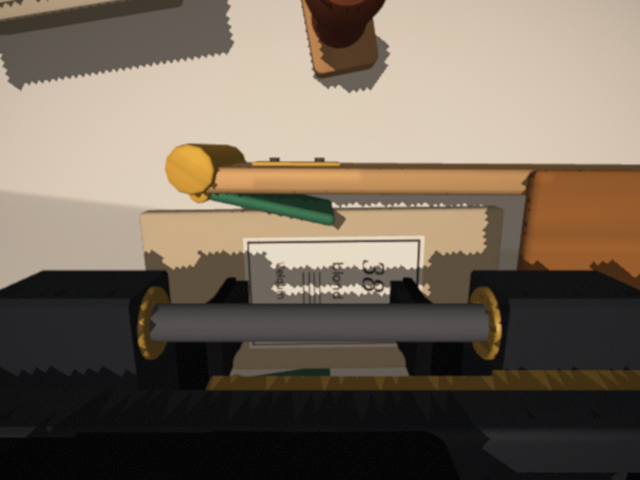

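View pics/top7.png

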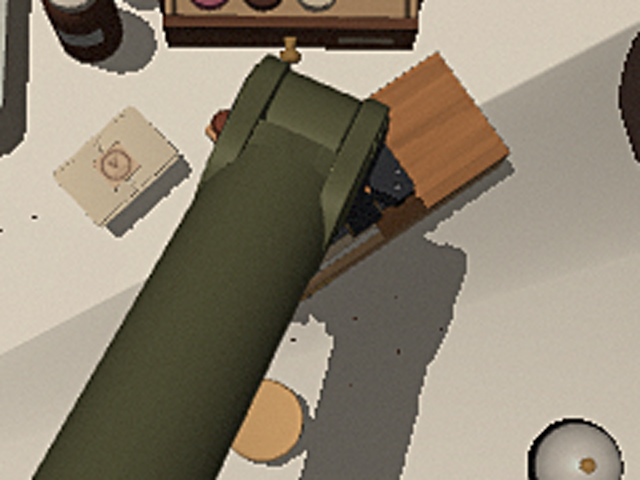

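>>> {"name": "drive_tool", "arguments": {
  "increments": "0 -5 0 0 79; 0 -7 0 0 79; 0 -7 0 0 79; -10 0 0 0 255; -10 0 1 0 255; -10 0 1 0 255; -10 0 0 0 255; -11 0 0 0 255; 0 0 0 0 255; 0 0 0 0 255; 0 0 0 0 255; 0 0 0 0 255",
  "squeeze": 5
}}

```text
time: 13.22
position: [0.5771, -0.0732, 0.0266]
tool_rot: [-1.44, 0.742, -0.742]
ft_force: [0.2, 0.6, -0.1]
grip_width: 0.006
```

```bash
python3 snap.py 8 wrist side
```

```text
13.225 [ 0.5770742  -0.07323852  0.02655038] -54.518296817722046 [ 0.22544215  0.6114247  -0.10723088] [-0.46  0.41  0.64  1.85 -0.29  0.98 -0.64] gate frame [-0.01284553 -0.00368835]
```

View pics/wrist8.png

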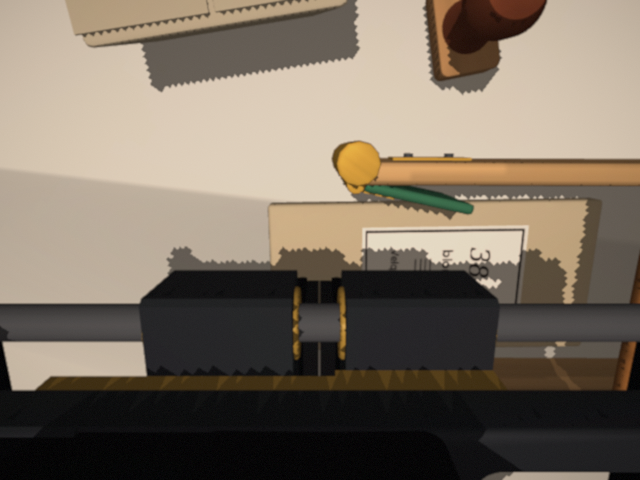

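View pics/side8.png

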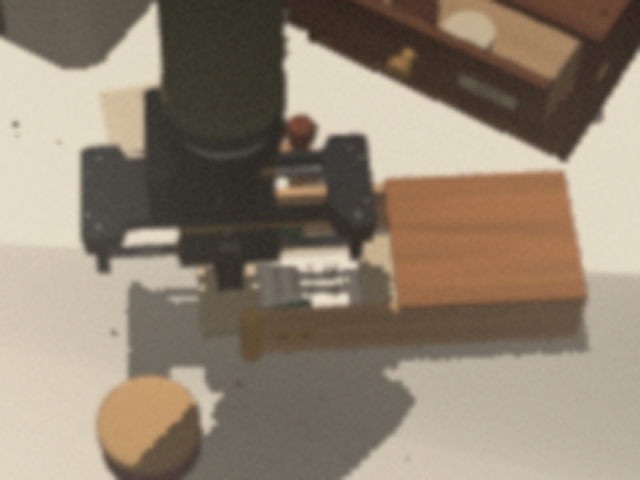

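```bash
python3 - <<'E'
from plan import *
wristbar(load("wrist8.npz"),(268.5,206),(599,200),(.5771,-.0732))
E
```

```text
L 0.14684408937114085 yaw -53.50771733844933 ctr [ 0.61007925 -0.11330005] gate frame [0.03891908 0.00014362] tcp [-0.0128621  -0.00364505] corners [[-0.0353, 0.0345], [0.1115, 0.0377]]
```

>>> {"name": "drive_tool", "arguments": {
  "increments": "0 5 3 0 255; 0 5 0 0 255; 0 4 0 0 255; 0 2 0 0 255; 0 1 0 0 255; 0 0 0 0 255; 0 0 0 0 255"
}}

```text
time: 14.2
position: [0.5792, -0.071, 0.0103]
tool_rot: [-1.44, 0.743, -0.741]
ft_force: [-3.6, 1.7, 6.1]
grip_width: 0.008
```

>>> {"name": "drive_tool", "arguments": {
  "increments": "0 1 0 0 255; 0 0 0 0 255; 4 0 0 0 255; 8 0 0 0 255; 8 0 0 0 255; 8 0 0 0 255; 8 0 0 0 255; 0 0 0 0 255"
}}

```text
time: 15.2
position: [0.6019, -0.0995, 0.0102]
tool_rot: [-1.438, 0.74, -0.742]
ft_force: [-1.9, 2.8, 8.3]
grip_width: 0.001
```

```bash
python3 snap.py 9 wrist
```

```text
15.2 [ 0.6019212  -0.09952509  0.01022872] -54.47412945656988 [-1.90151192  2.76635141  8.3408088 ] [-0.38  0.48  0.62  1.79 -0.34  0.97 -0.57] gate frame [0.0229615  0.00143157]
```

View pics/wrist9.png

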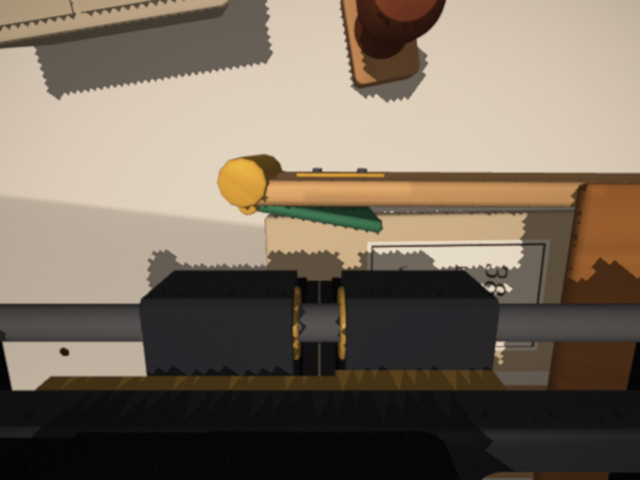

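>>> {"name": "drive_tool", "arguments": {
  "increments": "8 0 0 0 255; 8 0 0 0 255; 8 0 0 0 255; 8 0 0 0 255; 8 0 0 0 255; 8 0 0 0 255; 4 0 0 0 255; 0 0 0 0 255"
}}

```text
time: 16.25
position: [0.632, -0.1423, 0.0102]
tool_rot: [-1.438, 0.74, -0.743]
ft_force: [-1.1, 1.8, 8.1]
grip_width: 0.007
```

```bash
python3 snap.py 10 wrist side; python3 - <<'E'
from plan import *
d=load("wrist9.npz");print(wg(ray(d,[(266,214)],.01)[0]))
E
```

```text
16.25 [ 0.63202886 -0.1422938   0.01024977] -54.47421091568445 [-1.11847552  1.84310741  8.11420624] [-0.29  0.56  0.62  1.69 -0.37  1.01 -0.5 ] gate frame [0.0752647  0.00133499]
[0.00136738 0.03875103]
```

View pics/wrist10.png

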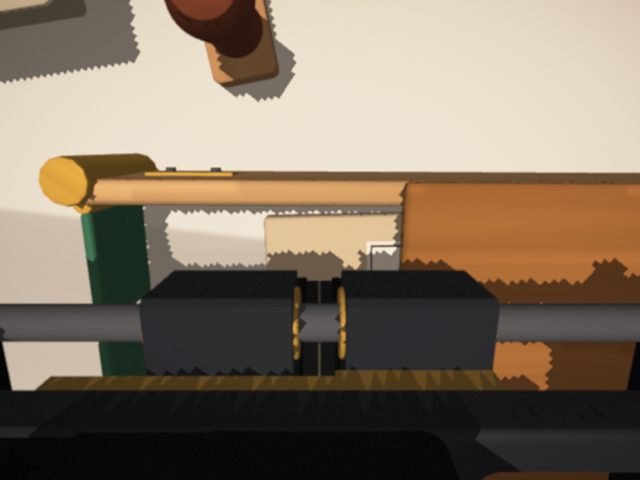

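View pics/side10.png

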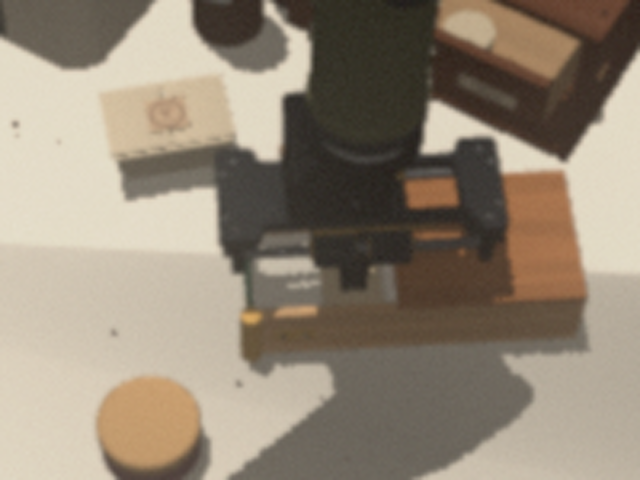

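>>> {"name": "drive_tool", "arguments": {
  "increments": "0 -4 0 0 255; 0 -10 0 0 255; 0 -15 0 0 255; 0 -20 0 0 255; 0 -25 0 0 255; 0 -30 0 0 255; 0 -30 0 0 255; -30 -20 0 0 255; -50 -10 0 0 255; -50 0 0 0 255; -50 0 0 0 255; -50 0 0 0 255; -40 0 0 0 255; -20 0 0 0 255; 0 0 0 0 255; 0 0 0 0 255"
}}

```text
time: 18.35
position: [0.4629, 0.0922, 0.1733]
tool_rot: [-1.439, 0.742, -0.744]
ft_force: [-0.0, -0.1, -0.7]
grip_width: 0.009
```

```bash
python3 snap.py 11 top side; python3 - <<'E'
import numpy as np,cv2
cv2.imwrite("pics/full11.png",np.load("top11.npz")["img"][:,:,::-1])
E
```

```text
18.35 [0.46294147 0.09218175 0.17330698] -54.57769128089707 [-0.04962157 -0.11065061 -0.65559441] [-0.8  -0.05  0.54  1.96  0.03  1.22 -1.23] gate frame [-0.21380576 -0.00142236]
```

View pics/full11.png

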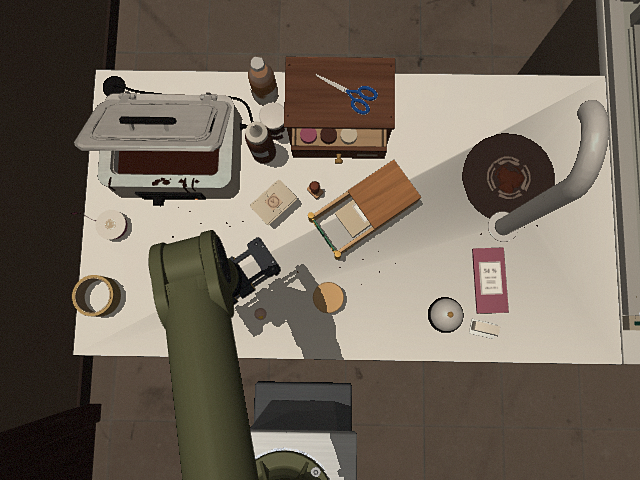

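View pics/side11.png

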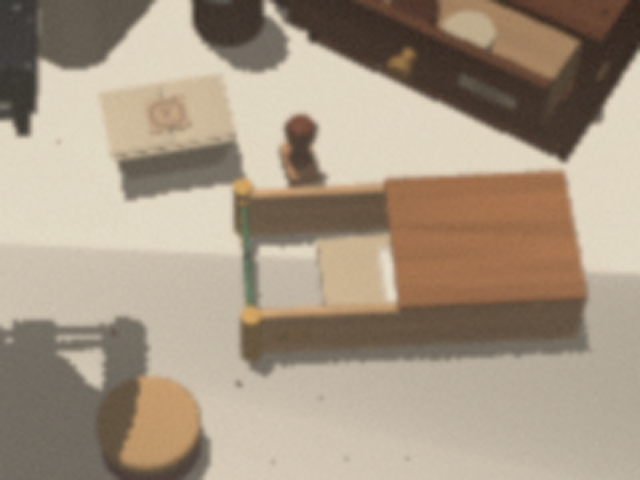

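View pics/top11.png

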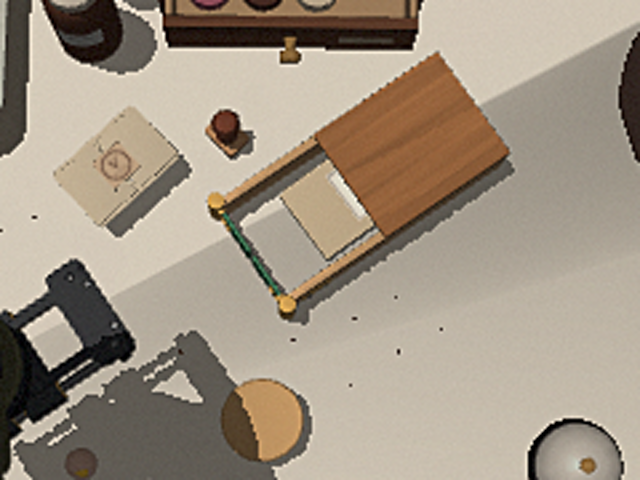

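Both flaps are shut in a straight line. The bar lies flat in the bay, with its rear end at about px (283,195)–(330,257) of the top crop, and nothing else has moved. I'm handing the job in.

```bash
python3 - <<'E'
from plan import *
a=load("top0.npz");b=load("top11.npz")
for n,(y0,y1,x0,x1) in dict(truffle=(304,324,250,272),tin=(280,316,310,348),box=(178,230,248,302),stamp=(176,202,304,328),plum=(245,318,468,512)).items():
    g=lambda d:cv2.cvtColor(d["img"][y0:y1,x0:x1],cv2.COLOR_RGB2GRAY).astype(np.float32)
    print(n,cv2.phaseCorrelate(g(a),g(b)))
print("rear corners",[wg(p).round(3).tolist() for p in ray(b,[(283/2.667+230,195/2.667+140),(330/2.667+230,257/2.667+140)],.01)])
from bench import workorder
print(workorder.close_job())
E
```

```text
truffle ((-0.37757871070609994, 0.04475376398521824), 0.3536005531748136)
tin ((0.10163946072940533, 0.5715389389687004), 0.7811566167407565)
box ((0.011312565596071522, 0.018321179100443175), 1.0066925802348572)
stamp ((-0.06836355591641308, 0.4619743516090917), 0.9996330614811109)
plum ((0.518242638599208, 0.47658503121036233), 1.005257485848886)
rear corners [[0.057, 0.032], [0.059, -0.036]]
the job is handed in; nothing more can be done
None
```

The cream bar is in the collection bay, flat on the counter and never picked up, with both green flaps shut behind it. I handed the job in at about 18.4 s of the 72 s allowed; it gave no verdict.

I pressed the bar from above with two fingertips at roughly 6–16 N and turned it about 82°. I then slid it past the truffle and through the flaps. The last 88 mm I pushed with closed fingers near its rear end, then lifted clear.

**Last checks, from the top and side pictures:**
- **Flaps:** both lie straight across the gate, shut.
- **Depth:** the bar's rear end is about 53–58 mm past the gate, against the 45 mm needed. The wrist and top cameras differ by a few millimetres.
- **Other things:** the stamp, truffle, round tin, cream box and plum bar are all upright. Comparing the top pictures from before and after shows shifts of under 1 pixel, so they look unmoved. The truffle's match was weak because it lay in the arm's shadow.
- **Robot:** the arm was clear of everything, at 0.17 m height.

The cameras disagreed by about 3 mm on where the bar sat under the fingers. That was within the roughly 10 mm of side clearance, and no check failed.

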